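# Clamp a mosaic border strip with the holdfast

## Robot

A 6-joint arm with a two-finger parallel gripper is mounted at the origin on the work surface. World frame = base frame: x ahead of the robot, y to its left, z up, the work surface at z = 0. Lengths are in mm, angles in degrees, forces in N, time in s.
With the tool pointing down it reaches from about 350 to 850 mm from the base axis. Payload 8.1 kg.
Tool frame: the origin (TCP) lies midway between the tips of the shut fingers; the grasp point (between the pads) lies 19 mm behind it; z points along the fingers, y is the line along which they close (so a half turn about z gives the same grasp; the last joint's range is limited). The gripper opens to 85 mm and grips with 20 to 120 N. Pads are 22 mm wide; open, the fingers measure 114 mm over their backs; the gripper's body (76 mm by 85 mm) begins 54 mm behind the grasp point. The pads swing forward as they close: fully open they stand 13 mm farther back than shut.
Start: joints at [60.08, 7.471, 85.268, -0, 87.261, -4.893], TCP at [253.805, 543.68, 231.292] pointing down, gripper open.
Joint ranges: [-169.43, 169.43], [-51.17, 129.36], [1.28, 143.12], [-76.62, 256.62], [0, 156.53], [-152.29, 152.29]. Speed limits (degrees/s): [136.94, 136.94, 159.86, 180, 180, 180].

## Interface

Orientations are given as [roll, pitch, yaw] about the fixed x, y, z axes, in that order (R = Rz(yaw) Ry(pitch) Rx(roll)).
In Python, from bench import sensors, optics, r gives the robot as it stands.
- The arm moves only by the tool apply_moves, never from a script. Its argument "targets" is a list of rows, each a list of 7 numbers: the shift along the tool's x, y, z in mm, then the turn, a rotation vector about the tool's x, y, z in rad, then the closure, from 0 (fully open) to 1 (shut). In form: [[x, y, z, wx, wy, wz, claw], ...]. A call has 1 to 20 rows; each row shifts and turns the commanded pose from where the row before left it, along the tool's axes as they then stand; what a row does not reach is not made up. A row lasts 1/8 s, in which the tool goes at most 62.5 mm and 10.7 degrees, less where a joint would pass 70% of its speed; a pose out of reach is approached as far as the arm can. A call is refused whole if a number of a shift passes 62.5 or a number of a turn 0.188, either way. A call with a gripper value outside its range is refused whole. The fingers move at their own pace and stop on an object; "force" is the grip in N (left out, the last holds). Time passes only in rows, so rows that do not move let the fingers close. It gives the time, the measured TCP pose, the force, the opening and the grip force at its end, in the units of the state.
- sensors.sense(): the state, without advancing time (a new reading comes with each control period).
- optics.snapshot(name): name is "scene" or "top"; returns the picture (480x640x3 uint8, red, green, blue); there is no depth.
- optics.get_calibration(name): a dict with "camera_matrix" (3x3 intrinsics, pixels), "pose" (4x4, takes a point from camera to world coordinates). Camera axes: x right, y down, z forward; pixel columns grow to the right and rows downward; lengths in mm; the calibration is good to about 2 mm. A picture is of the moment at which its call begins. get_calibration takes no time and is no camera call.
- r.hand_in(): hands the job in; it is judged then, once.
The state is a dict: "time": time; "joint_pos": joint angles; "qd": joint speeds; "joint_efforts": joint torques, N m; "tool_pos": TCP position; "tcp_rot": TCP orientation; "ft_force": force on the tool from outside, world axes, zero at the start; "wrist_torque": the same for the moment, N m; "finger_gap": finger opening in mm; "grip_force": force on a finger pad.
Only numpy, scipy, OpenCV 4.12 (cv2) and the standard library are available. Lean on these libraries where they do the work, as an engineer would, in place of code of your own. Each camera call takes 0.05 s, during which the arm holds its last target. There are 200 camera calls.

## Task

Lay the plywood mosaic strip (the one with two holes) flat on the clamping board, its holes over the two locating pins, and let go of it; then swing the holdfast's arm round so that its pad stands over the middle of the strip, and with the mallet knock the holdfast's head down, with brisk blows, until the pad grips the strip hard. Never push the holdfast down with the hand itself; at the end stand or lay the mallet on the table, off the board, and leave the other things where they are.

Things in the scene. Friction and masses are not known exactly. Their poses are not given: they have to be found in the camera images.
- board: clamping board, pale wood, 250 x 280 x 30 mm, fixed to the table. Origin: centre of its underside; x from the strip's side to the holdfast's side, y along the row of pins. Two upright steel pins at x -60, y +-70 mm: diameter 10 mm, 30 mm high above the board's top, the last 8 mm tapering to 5 mm. The holdfast stands at x +60, y 0
- seat (a point): point on the board's top face midway between the pins, where the middle of the strip's underside belongs; axes as the board's
- strip: plywood mosaic strip, 190 x 62 x 18 mm, loose, 0.24-0.48 kg; two through holes of 12.5 mm at x +-70 mm, y 0; two fields of set pebbles rise 4 mm above its top (the middle 40 mm is bare). Origin: centre of the underside; x along its length. Either way round fits. Starts flat on the table on one side of the board, the mallet on the other
- holdfast: steel holdfast: upright 19 mm shaft in a bush of the board, with a curved arm reaching out along its own -x to a pad 120 mm from the shaft. Origin: on the shaft's axis at the board's top. Swings about the shaft (friction 0.2 N m, stays where left); yaw equal to the board's = pad over the seat; starts 1.2 to 1.9 rad beyond that (arm towards the board's -y side)
- drive (a joint): how far the holdfast is driven down, m: 0 (highest) to 0.062; starts at 0 to 0.018. Wedged in its bush: slips down under about 5 N and stays where left. The rubber pad meets the 18 mm strip at about 0.047; beyond, it springs with about 3 N per mm, and that stays as clamping force. A firm grip is felt: blows of 15 N or more (over the mallet's weight) drive it on by under 3 mm
- holdfast_head (a point): centre of the flat round top (32 mm wide) of the holdfast's striking head, on the shaft's axis: 140 mm above the board's top less drive
- pad_face (a point): centre of the underside of the holdfast's pad (disc, 42 mm across, rubber face 13 mm thick), 65 mm above the board's top less drive. The arm to it is a bar of 17 mm diameter: its centre line is 114 mm above the board at 30 mm from the shaft's axis, 110 at 60, 102 at 88 and 93 at 108 mm, all less drive
- mallet: rubber mallet, 0.34-0.67 kg, loose, standing on its striking face, handle level. Head: black cylinder, 60 mm diameter, 76 mm high; origin: centre of the head's lower (striking) face, z up through the head. Handle: pale wood bar, 26 mm wide (y), 32 mm high (z), centre line 38 mm above the origin, along -x, ending 179 mm from the head's axis
- mallet_grip (a point): point on the mallet handle's centre line, 62 mm from the head's axis: a good place to grip hard across the 26 mm width; blows over 20 N turn the mallet in the fingers
- dish: bystander: small dish of pebbles, 96 mm across, 30 mm high; origin under its centre
- jar: bystander: jar of pebbles with a white lid, 80 mm across, 111 mm high; origin under its centre
- bowl: bystander: glass bowl of stones, 136 mm across, 75 mm high; origin under its centre
- pin_hammer: bystander: steel pin hammer with wooden handle, 240 mm long, lying; origin under its middle, handle to -x
- spare_strip: bystander: plain plywood offcut without holes, 150 x 62 x 18 mm; origin under its centre
- brush: bystander: flat brush, 190 mm long, lying; origin under its middle
Not all that is in view belongs to the job. Leave any yellow look-alike of the mallet alone. Leave any blue look-alike of the strip alone.

How it is judged (in metres and radians):
On the way, in this order (a step that is already met when the one before it is completed fails the run):
1. the strip lies flush on the board over both pins, let go (horizontal distance between strip and seat below 0.005 m and z of strip in the frame of seat below 0.003 m and angle between strip's own z axis and vertical below 0.03 rad and angle between the x axis of strip and the y axis of board, either way round below 0.05 rad and contact force between the fingers and strip below 0.2 N), for 0.2 s.
2. the holdfast's pad stands over the middle of the strip (within 20 mm), which still lies flush (horizontal distance between pad_face and strip below 0.02 m and z of strip in the frame of seat below 0.003 m), for 0.2 s.
3. the mallet strikes the holdfast and drives it down briskly (faster than 0.05 m/s) (contact force between mallet and holdfast above 5 N and velocity of joint drive above 0.05 m/s).
At the end, for the whole second after the job is handed in: Strip flush on the board (3 mm), holes over both pins (middle within 5 mm of the seat, 0.05 rad in line); the holdfast's pad within 22 mm of the strip's middle and pressing on it with over 8 N by itself; the mallet at rest on the table, off the board and holdfast (horizontal distance between strip and seat below 0.005 m and z of strip in the frame of seat below 0.003 m and angle between strip's own z axis and vertical below 0.03 rad and angle between the x axis of strip and the y axis of board, either way round below 0.05 rad and horizontal distance between pad_face and strip below 0.022 m and contact force between holdfast and strip above 8 N and height (world z) of mallet below 0.045 m and contact force between mallet and board below 0.1 N and contact force between mallet and holdfast below 0.1 N and linear speed of mallet below 0.02 m/s); the robot touches nothing.
It fails at once if the hand itself pushes the holdfast down (contact force between any of the fingers, the arm and holdfast above 5 N and velocity of joint drive above 0.02 m/s).
It fails at once if a bystander is moved more than 30 mm (distance of any of dish, jar, bowl, pin_hammer, spare_strip, brush from where it was at the start of the episode above 0.03 m).
It also fails if it takes over 72 s, if anything falls off the work surface, if the arm or the gripper's body presses on something with over 40 N, if the wrist force passes 120 N, or if a joint passes its speed limit or range.

## Working session

There is one attempt and no reset: what is moved stays moved. The work goes in short steps, Python scripts to look and compute and a tool call to move; the robot and the scene stay as the last step left them, time stands still between calls to the robot, and variables do not carry over. Pictures are saved under pics/ and viewed, at most 10 in all, crops included, and the job is handed in when it is done.

Besides the shell and the picture viewer there is one more tool, called after "Request:" by a JSON object that holds its "method" and its "body". apply_moves: Moves the arm, as the interface text tells. Its arguments: {"type":"object","properties":{"targets":{"type":"array"},"force":{"type":"number"}},"required":["targets"]}

```bash
mkdir -p pics
python3 - <<'E'
from bench import sensors, optics, r
import cv2,numpy as np
for n in("scene","top"):
    cv2.imwrite(f"pics/{n}0.png",optics.snapshot(n)[:,:,::-1]); c=optics.get_calibration(n); print(n,np.round(c["camera_matrix"],1).tolist(),np.round(c["pose"],3).tolist())
print(sensors.sense())
E
```

```text
scene [[547.9, 0.0, 315.4], [0.0, 547.9, 236.8], [0.0, 0.0, 1.0]] [[-0.418, 0.632, -0.653, 1633.573], [0.908, 0.276, -0.313, 524.494], [-0.017, -0.724, -0.689, 1366.031], [0.0, 0.0, 0.0, 1.0]]
top [[539.1, 0.0, 304.3], [0.0, 539.1, 234.7], [0.0, 0.0, 1.0]] [[0.029, -0.996, 0.086, 306.541], [-1.0, -0.028, 0.011, -22.454], [-0.009, -0.086, -0.996, 1859.15], [0.0, 0.0, 0.0, 1.0]]
{'time': 0.1, 'joint_pos': array([ 6.00813982e+01,  7.51160313e+00,  8.53216580e+01, -1.19144088e-03,
        8.72614279e+01, -4.89435870e+00]), 'qd': array([ 0.02738208, -0.15591599, -0.09144976,  0.16461228,  0.068135  ,
       -0.06712347]), 'joint_efforts': array([ 1.82662832e-03, -5.70954752e+01, -5.01940298e+01, -1.68101592e-04,
        8.32160847e-03, -1.62657079e-05]), 'tool_pos': array([253.55808499, 543.25743386, 230.35399966]), 'tcp_rot': array([-1.79905555e+02, -6.89310441e-03,  1.54975809e+02]), 'ft_force': array([-0.10853206, -0.83291509,  0.36692321]), 'wrist_torque': array([-0.07369756,  0.00656789, -0.01040018]), 'grip_force': 0.0, 'finger_gap': 85.39992697183469}
```

View pics/top0.png

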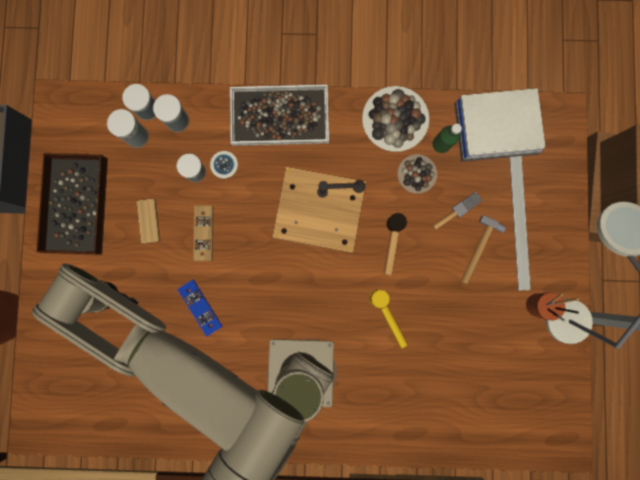

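View pics/scene0.png

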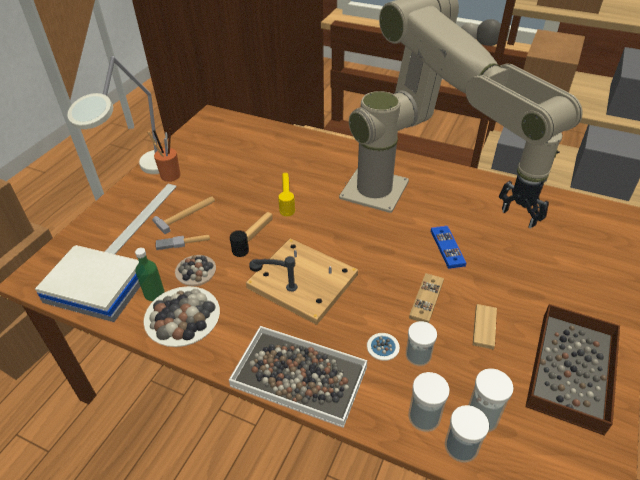

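```bash
cat > h.py <<'E'
from bench import sensors, optics, r
import cv2,numpy as np
def ray(n,uv):
    c=optics.get_calibration(n);K=c["camera_matrix"];P=c["pose"]
    uv=np.atleast_2d(uv).astype(float)
    d=np.c_[(uv[:,0]-K[0,2])/K[0,0],(uv[:,1]-K[1,2])/K[1,1],np.ones(len(uv))]@P[:3,:3].T
    return P[:3,3],d
def onz(n,uv,z):
    o,d=ray(n,uv); return o+d*((z-o[2])/d[:,2])[:,None]
def proj(n,p):
    c=optics.get_calibration(n);K=c["camera_matrix"];P=c["pose"]
    q=(np.atleast_2d(p)-P[:3,3])@P[:3,:3]; return np.c_[K[0,0]*q[:,0]/q[:,2]+K[0,2],K[1,1]*q[:,1]/q[:,2]+K[1,2]]
def tri(uvs):
    A=np.zeros((3,3));b=np.zeros(3)
    for n,uv in uvs:
        o,d=ray(n,uv);d=d[0]/np.linalg.norm(d[0]);M=np.eye(3)-np.outer(d,d);A+=M;b+=M@o
    return np.linalg.solve(A,b)
E
python3 - <<'E'
import cv2,numpy as np
t=cv2.imread("pics/top0.png")
hsv=cv2.cvtColor(t,cv2.COLOR_BGR2HSV)
for u,v in [(300,200),(350,210),(320,240),(197,233),(203,212),(150,220),(391,255),(250,260),(380,180),(220,180)]: print((u,v),hsv[v,u])
cv2.imwrite("pics/top1.png",cv2.resize(t[150:290,180:420],None,fx=3.33,fy=3.33,interpolation=cv2.INTER_CUBIC))
s=cv2.imread("pics/scene0.png")
cv2.imwrite("pics/scene1.png",cv2.resize(s[200:330,220:460],None,fx=3.33,fy=3.33,interpolation=cv2.INTER_CUBIC))
E
```

```text
(300, 200) [ 17 141 170]
(350, 210) [ 17 140 164]
(320, 240) [ 17 139 182]
(197, 233) [ 17 129 162]
(203, 212) [ 14 156 126]
(150, 220) [ 18 127 169]
(391, 255) [ 17 139 193]
(250, 260) [ 12 175 137]
(380, 180) [ 13 175 124]
(220, 180) [ 12 176 129]
```

View pics/top1.png

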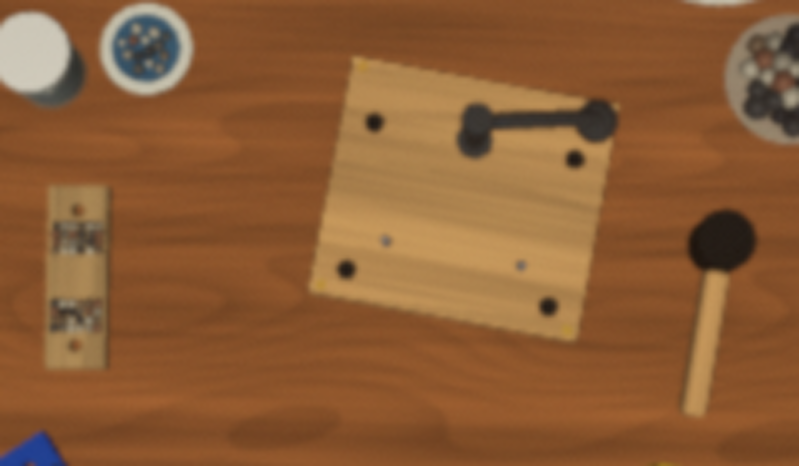

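View pics/scene1.png

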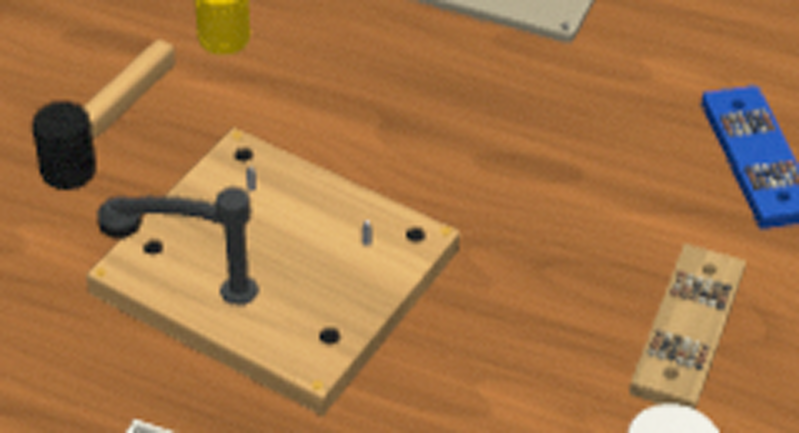

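```bash
cat > m.py <<'E'
from h import *
f=3.33
def T(u,v): return ((u+.5)/f-.5+180,(v+.5)/f-.5+150)
def S(u,v): return ((u+.5)/f-.5+220,(v+.5)/f-.5+200)
E
python3 - <<'E'
from m import *
np.set_printoptions(precision=1,suppress=True)
t=cv2.imread("pics/top0.png");hsv=cv2.cvtColor(t,cv2.COLOR_BGR2HSV)
m=cv2.inRange(hsv,(15,60,110),(25,158,255)); m=cv2.morphologyEx(m,cv2.MORPH_CLOSE,np.ones((5,5)))
cs,_=cv2.findContours(m,cv2.RETR_EXTERNAL,cv2.CHAIN_APPROX_NONE)
for c in cs:
    if cv2.contourArea(c)<150: continue
    x,y=c[:,0].mean(0)
    if not(180<x<420 and 150<y<290): continue
    z=30 if cv2.contourArea(c)>3000 else 18 if x<250 else 54
    p=onz("top",c[:,0],z)[:,:2].astype(np.float32); print("c",(x,y),z,cv2.minAreaRect(p))
names=dict(
pinL=(T(386,240),S(366,222),60),pinR=(T(520,265),S(250,171),60),
holeA=(T(77.5,210),S(710,269),18),holeB=(T(74,346),S(671,374),18),
head=(T(477,117),S(233,195),160),pad=(T(596,120),S(119,210),100),
TL=(T(354,57),S(322,403),30),TR=(T(617,105),S(90,277),30),BL=(T(311,291),S(459,237),30),BR=(T(577,341),S(237,129),30),
mal=(T(722,240),S(61,112),76),mend=(T(693,414),S(161,44),54))
for k,(a,b,z) in names.items():
    print(k,onz("top",a,z)[0],onz("scene",b,z)[0],tri([("top",a),("scene",b)]))
E
```

```text
c (np.float64(391.2), np.float64(252.29473684210527)) 54 ((410.12432861328125, -294.03802490234375), (26.90778350830078, 148.01556396484375), 81.41190338134766)
c (np.float64(202.6083916083916), np.float64(232.74825174825176)) 18 ((462.8001403808594, 347.6507568359375), (189.9084014892578, 64.38678741455078), 1.3713027238845825)
c (np.float64(319.70739549839226), np.float64(208.7234726688103)) 30 ((552.5657958984375, -48.164337158203125), (281.05352783203125, 251.32333374023438), 81.06094360351562)
c (np.float64(416.85981308411215), np.float64(173.34579439252337)) 54 ((680.5001220703125, -377.31640625), (127.0639419555664, 128.70034790039062), 1.5347541570663452)
pinL [503.9  28.8  60. ] [504.7  31.5  60. ] [503.7  29.9  58.4]
pinR [ 482.4 -106.8   60. ] [ 487.  -104.3   60. ] [ 482.8 -106.8   55.1]
holeA [530.8 350.1  18. ] [390.3 350.9  18. ] [510.3 346.6 137.9]
holeB [390.  347.4  18. ] [532.2 354.   18. ] [ 404.   355.4 -125.8]
head [613.8 -57.6 160. ] [609.2 -56.7 160. ] [612.6 -56.3 163.5]
pad [ 624.8 -176.7  100. ] [ 620.3 -177.1  100. ] [ 623.8 -175.6  104. ]
TL [696.6  68.5  30. ] [703.3  74.4  30. ] [697.8  70.2  21.5]
TR [ 653.7 -204.1   30. ] [ 655.2 -197.5   30. ] [ 653.3 -202.1   26.2]
BL [452.6 104.8  30. ] [460.3 113.1  30. ] [452.5 107.8  20.1]
BR [ 409.2 -168.1   30. ] [ 409.8 -159.2   30. ] [ 407.8 -164.8   26.5]
mal [ 511.5 -306.8   76. ] [ 502.4 -314.4   76. ] [ 511.  -306.4   86.3]
mend [ 338.  -283.8   54. ] [ 344.6 -283.6   54. ] [ 338.6 -285.8   48.3]
```

Request:
{"method": "apply_moves", "body": {"targets": [[-38.7,-12.6,0,0,0,0,0],[-38.7,-12.6,0,0,0,0,0],[-38.7,-12.6,0,0,0,0,0],[-38.7,-12.6,0,0,0,0,0],[-38.7,-12.6,0,0,0,0,0],[-38.7,-12.6,0,0,0,0,0],[-38.7,-12.6,0,0,0,0,0],[0,0,30,0,0,-0.152,0],[0,0,30,0,0,-0.152,0],[0,0,30,0,0,-0.153,0],[0,0,30,0,0,0,0],[0,0,30,0,0,0,0],[0,0,0,0,0,0,0],[0,0,0,0,0,0,0]], "force": 60}}

```text
time: 1.85
tool_pos: [462.4, 349.4, 82.3]
tcp_rot: [180.0, 0.0, -178.8]
ft_force: [0.2, 0.1, 0.1]
finger_gap: 85.1
grip_force: 0.0
```

Request:
{"method": "apply_moves", "body": {"targets": [[0,0,30,0,0,0,0],[0,0,30,0,0,0,0],[0,0,14,0,0,0,0],[0,0,8,0,0,0,0],[0,0,2,0,0,0,0],[0,0,0,0,0,0,0.6],[0,0,0,0,0,0,0.6],[0,0,0,0,0,0,0.6],[0,0,0,0,0,0,0.6]], "force": 60}}

```text
time: 2.98
tool_pos: [462.9, 349.7, -1.2]
tcp_rot: [179.9, 0.1, -178.8]
ft_force: [-1.2, 0.2, 5.8]
finger_gap: 60.5
grip_force: 67.0
```

Request:
{"method": "apply_moves", "body": {"targets": [[0,0,-10,0,0,0,0.6],[0,0,-32.5,0,0,0,0.6],[0,0,-32.5,0,0,0,0.6],[0,0,-32.5,0,0,0,0.6],[0,0,-32.5,0,0,0.17,0.6],[0,0,0,0,0,0.175,0.6],[0,0,0,0,0,0.175,0.6],[0,0,0,0,0,0.175,0.6],[0,0,0,0,0,0.175,0.6],[0,0,0,0,0,0.175,0.6],[0,0,0,0,0,0.175,0.6],[0,0,0,0,0,0.175,0.6],[0,0,0,0,0,0.175,0.6],[0,0,0,0,0,0.177,0.6],[0,0,0,0,0,0,0.6],[0,0,0,0,0,0,0.6]]}}

```text
time: 4.97
tool_pos: [461.8, 349.1, 137.3]
tcp_rot: [-180.0, 0.0, 81.3]
ft_force: [0.8, -0.2, -3.6]
finger_gap: 60.2
grip_force: 66.6
```

Request:
{"method": "apply_moves", "body": {"targets": [[-20,4.8,0,0,0,0,0.6],[-37.4,8.9,0,0,0,0,0.6],[-37.4,8.9,0,0,0,0,0.6],[-37.4,8.9,0,0,0,0,0.6],[-37.4,8.9,0,0,0,0,0.6],[-37.4,8.9,0,0,0,0,0.6],[-37.4,8.9,0,0,0,0,0.6],[-37.4,8.9,0,0,0,0,0.6],[-37.4,8.9,0,0,0,0,0.6],[-37.4,8.9,0,0,0,0,0.6],[-22,5.5,25,0,0,0,0.6],[0,0,15,0,0,0,0.6],[0,0,0,0,0,0,0.6],[0,0,0,0,0,0,0.6]]}}

```text
time: 6.72
tool_pos: [492.6, -38.4, 97.9]
tcp_rot: [180.0, -0.0, 81.1]
ft_force: [-0.2, 0.1, -3.4]
finger_gap: 60.6
grip_force: 66.4
```

Run:
```python
from m import *
s=sensors.sense();print(s["time"],s["tool_pos"],s["tcp_rot"],s["ft_force"],s["finger_gap"])
for n in("scene","top"): cv2.imwrite(f"pics/{n}2.png",optics.snapshot(n)[:,:,::-1])
t=cv2.imread("pics/top2.png");a=cv2.resize(t[160:260,260:420],None,fx=5,fy=5,interpolation=cv2.INTER_CUBIC)[:, :800]
s=cv2.imread("pics/scene2.png");b=cv2.resize(s[190:340,220:380],None,fx=5,fy=5,interpolation=cv2.INTER_CUBIC)
cv2.imwrite("pics/a2.png",a);cv2.imwrite("pics/b2.png",b[:600])
```

```text
6.725 [492.63586295 -38.37250823  97.91888694] [ 1.79968578e+02 -7.40207864e-03  8.11331248e+01] [-0.18172353  0.09258365 -3.37145946] 60.58905264235571
```

View pics/a2.png

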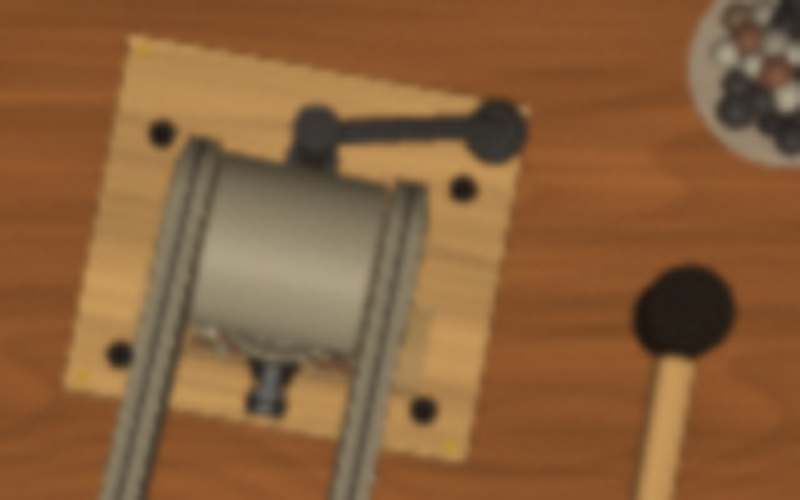

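View pics/b2.png

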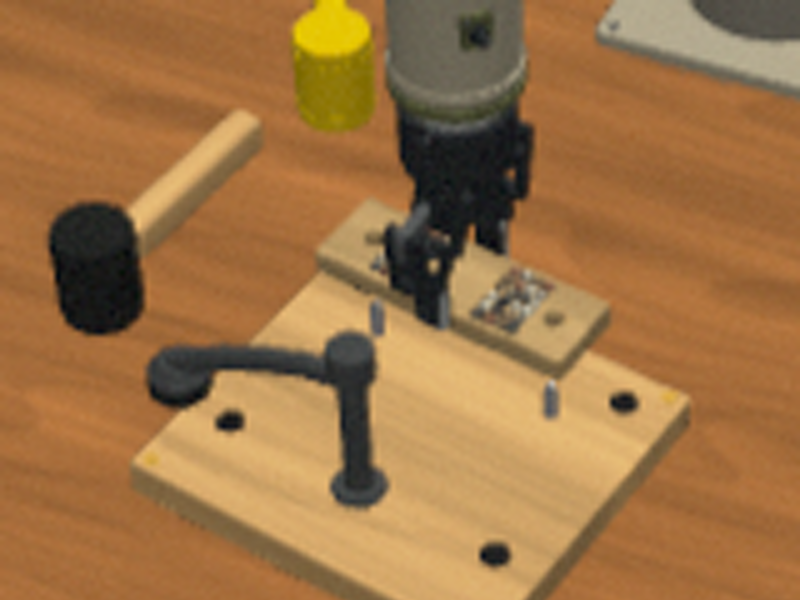

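Run:
```python
from m import *
np.set_printoptions(precision=1,suppress=True)
S2=lambda u,v:((u+.5)/5-.5+220,(v+.5)/5-.5+190)
h=[onz("scene",S2(555,318),117.1)[0],onz("scene",S2(376,238),117.1)[0]]
p=[onz("scene",S2(551,382),60)[0],onz("scene",S2(377,303),60)[0]]
print(h,p,[a-b for a,b in zip(h,p)])
for d in(h,p):
    v=d[0]-d[1];print(sum(d)/2,np.hypot(*v[:2]),np.degrees(np.arctan2(v[1],v[0])))
c=[onz("scene",S2(*q),117.1)[0] for q in((609,303),(561,362),(317,250),(370,200))]
print(c)
```

```text
[array([499.8,  33. , 117.1]), array([ 479.2, -105.1,  117.1])] [array([503.1,  31.7,  60. ]), array([ 483.2, -105.1,   60. ])] [array([-3.2,  1.3, 57.1]), array([-4. ,  0. , 57.1])]
[489.5 -36.1 117.1] 139.63845837952968 81.49569297616534
[493.1 -36.7  60. ] 138.20807100981068 81.74650713863355
[array([473.4,  59.4, 117.1]), array([534.1,  52. , 117.1]), array([ 505.1, -135.7,  117.1]), array([ 447.6, -125.2,  117.1])]
```

Request:
{"method": "apply_moves", "body": {"targets": [[0,2,15,0,0,0,0.6],[0,0,15,0,0,0,0.6],[0,0,4,0,0,0,0.6],[0,0,2,0,0,0,0.6],[0,0,2,0,0,0,0.6],[0,0,2,0,0,0,0.6],[0,0,0,0,0,0,0.6]]}}

```text
time: 7.7
tool_pos: [494.5, -39.2, 57.4]
tcp_rot: [180.0, 0.0, 81.1]
ft_force: [-0.9, 0.1, -2.3]
finger_gap: 60.9
grip_force: 66.4
```

Request:
{"method": "apply_moves", "body": {"targets": [[0,0,2,0,0,0,0.6],[0,0,2,0,0,0,0.6],[0,0,0,0,0,0,0.6]]}}

```text
time: 8.07
tool_pos: [494.3, -39.2, 53.1]
tcp_rot: [-180.0, -0.0, 81.1]
ft_force: [0.2, -0.1, -3.2]
finger_gap: 60.2
grip_force: 66.5
```

No contact so far with the bottom at about 54 mm; carrying on down, slowly.

Request:
{"method": "apply_moves", "body": {"targets": [[0,0,1.5,0,0,0,0.6],[0,0,1.5,0,0,0,0.6],[0,0,1.5,0,0,0,0.6],[0,0,0,0,0,0,0.6]]}}

```text
time: 8.57
tool_pos: [495.0, -39.0, 49.0]
tcp_rot: [179.9, -0.0, 81.1]
ft_force: [4.4, 1.9, -2.7]
finger_gap: 60.3
grip_force: 66.6
```

Request:
{"method": "apply_moves", "body": {"targets": [[0.7,1.1,0,0,0,0,0.6],[0,0,1.5,0,0,0,0.6],[0,0,1.5,0,0,0,0.6],[0,0,0,0,0,0,0.6]]}}

```text
time: 9.07
tool_pos: [495.2, -38.7, 45.4]
tcp_rot: [-180.0, 0.0, 81.1]
ft_force: [0.8, 0.1, -3.9]
finger_gap: 60.6
grip_force: 66.6
```

Request:
{"method": "apply_moves", "body": {"targets": [[0,0,3,0,0,0,0.6],[0,0,3,0,0,0,0.6],[0,0,3,0,0,0,0.6],[0,0,3,0,0,0,0.6],[0,0,2,0,0,0,0.6],[0,0,0,0,0,0,0.6]]}}

```text
time: 9.82
tool_pos: [495.4, -38.7, 31.6]
tcp_rot: [-180.0, 0.0, 81.1]
ft_force: [-0.6, 0.3, -3.7]
finger_gap: 60.6
grip_force: 66.6
```

Request:
{"method": "apply_moves", "body": {"targets": [[0,0,1,0,0,0,0.6],[0,0,1,0,0,0,0.6],[0,0,0.5,0,0,0,0.6],[0,0,0,0,0,0,0.6]]}}

```text
time: 10.32
tool_pos: [495.6, -38.7, 29.2]
tcp_rot: [-180.0, -0.0, 81.1]
ft_force: [0.3, -0.6, -4.3]
finger_gap: 60.4
grip_force: 66.6
```

Request:
{"method": "apply_moves", "body": {"targets": [[0,0,0,0,0,0,0.45],[0,0,0,0,0,0,0.2],[0,0,0,0,0,0,0.1],[0,0,0,0,0,0,0.1],[0,0,-10,0,0,0,0.1],[0,0,-30,0,0,0,0.1],[0,0,-40,0,0,0,0.1],[0,0,-40,0,0,0,0.5],[0,0,-40,0,0,0,1],[0,0,0,0,0,0,1],[0,0,0,0,0,0,1]]}}

```text
time: 11.7
tool_pos: [495.5, -38.7, 189.4]
tcp_rot: [180.0, 0.0, 81.1]
ft_force: [-0.2, -0.2, -0.8]
finger_gap: 3.5
grip_force: 0.0
```

Run:
```python
from m import *
np.set_printoptions(precision=1,suppress=True)
im=optics.snapshot("scene")[:,:,::-1]; cv2.imwrite("pics/b3.png",cv2.resize(im[190:310,220:380],None,fx=5,fy=5,interpolation=cv2.INTER_CUBIC))
s=sensors.sense();print(s["time"],s["tool_pos"],s["tcp_rot"])
psi=np.radians(s["tcp_rot"][2]);X=np.array([np.cos(psi),np.sin(psi)]);Y=np.array([np.sin(psi),-np.cos(psi)])
C=np.array([614,-57.])
pts=[]
for i,th in enumerate(np.r_[-84.6,np.linspace(-84.6,-188.9,14)]):
    t=np.radians(th);u=np.array([np.cos(t),np.sin(t)]);n=np.array([-u[1],u[0]])
    off=8.5+14.5*abs(n@Y)+11*abs(n@X)+(15 if i==0 else 0)
    pts.append(C+85*u+off*n)
p=s["tool_pos"][:2]
for q in pts: d=q-p;print(q,np.array([d@X,d@Y]));p=q
```

```text
11.75 [495.  -38.6 188.4] [-179.9   -0.    81.1]
[ 662.1 -137.8] [-72.1 180.5]
[ 647.2 -139.2] [ -3.7 -14.5]
[ 634.2 -143. ] [ -5.7 -12.2]
[ 621.2 -144.8] [ -3.8 -12.5]
[ 610.1 -145.4] [ -2.3 -10.8]
[ 598.7 -144.5] [ -0.8 -11.4]
[ 587.2 -141.9] [  0.8 -11.8]
[ 575.9 -137.5] [  2.5 -11.9]
[ 565.  -131.4] [  4.4 -11.7]
[ 554.9 -123.5] [  6.2 -11.2]
[ 545.9 -113.9] [  8.1 -10.4]
[ 538.4 -102.9] [ 9.8 -9.2]
[532.5 -90.5] [11.3 -7.7]
[528.7 -77.1] [12.6 -5.9]
[527.  -63.1] [13.6 -3.8]
```

View pics/b3.png

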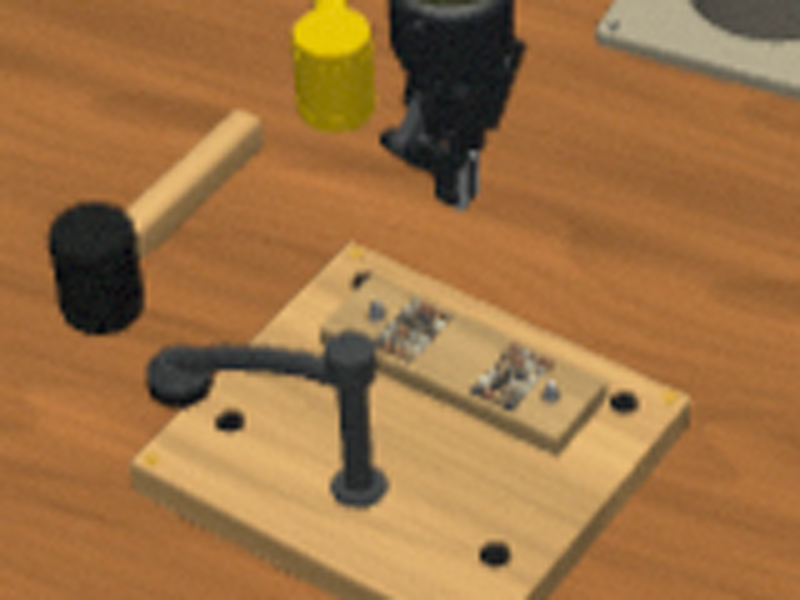

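Request:
{"method": "apply_moves", "body": {"targets": [[-14.4,36.1,0,0,0,0,1],[-14.4,36.1,0,0,0,0,1],[-14.4,36.1,0,0,0,0,1],[-14.4,36.1,0,0,0,0,1],[-14.5,36.1,0,0,0,0,1],[0,0,30,0,0,0,1],[0,0,30,0,0,0,1],[0,0,29,0,0,0,1],[0,0,0,0,0,0,1]]}}

```text
time: 12.88
tool_pos: [659.2, -137.0, 94.9]
tcp_rot: [-179.5, -0.1, 81.1]
ft_force: [0.1, -0.3, -0.1]
finger_gap: -0.2
grip_force: 0.0
```

Request:
{"method": "apply_moves", "body": {"targets": [[-3.7,-14.5,0,0,0,0,1],[-5.7,-12.2,0,0,0,0,1],[-3.8,-12.5,0,0,0,0,1],[-2.3,-10.8,0,0,0,0,1],[-0.8,-11.4,0,0,0,0,1],[0.8,-11.8,0,0,0,0,1],[0,0,0,0,0,0,1]]}}

```text
time: 13.75
tool_pos: [586.9, -141.8, 100.3]
tcp_rot: [-179.9, 0.0, 81.1]
ft_force: [0.3, 0.4, 0.8]
finger_gap: -0.1
grip_force: 0.2
```

Request:
{"method": "apply_moves", "body": {"targets": [[2.5,-11.9,0,0,0,0,1],[4.4,-11.7,0,0,0,0,1],[6.2,-11.2,0,0,0,0,1],[8.1,-10.4,0,0,0,0,1],[9.8,-9.2,0,0,0,0,1],[11.3,-7.7,0,0,0,0,1],[6,-2.8,0,0,0,0,1],[6.6,-3.1,0,0,0,0,1],[0,0,0,0,0,0,1]]}}

```text
time: 14.88
tool_pos: [529.1, -76.5, 100.2]
tcp_rot: [-180.0, -0.0, 81.1]
ft_force: [0.7, -1.3, 0.5]
finger_gap: 0.2
grip_force: 0.3
```

Run:
```python
from m import *
im=optics.snapshot("scene")[:,:,::-1]; cv2.imwrite("pics/b4.png",cv2.resize(im[190:310,220:380],None,fx=5,fy=5,interpolation=cv2.INTER_CUBIC))
```

```text
(no output)
```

View pics/b4.png

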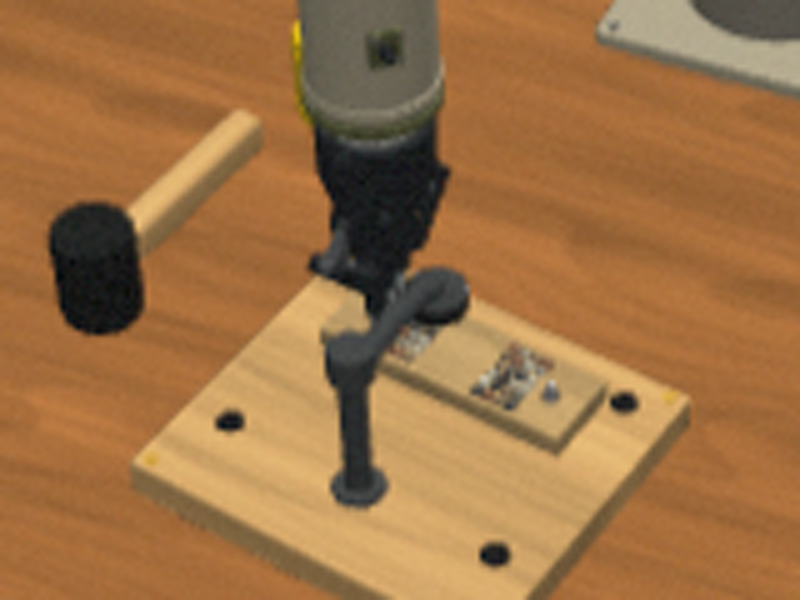

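Run:
```python
from m import *
np.set_printoptions(precision=1,suppress=True)
S2=lambda u,v:((u+.5)/5-.5+220,(v+.5)/5-.5+190)
I2=lambda p:(np.array(p)-[220,190]+.5)*5-.5
for z in(90,105,115): print(z,onz("scene",S2(446,295),z)[0],I2(proj("scene",[495.5,-38,z])[0]))
# head top-centre at crop(351,346): which z gives board axis (614,-57)
for z in(150,155,160,165,170): print(z,onz("scene",S2(351,347),z)[0],I2(proj("scene",[614,-57,z])[0]))
```

```text
90 [484.6 -52.2  90. ] [458.4 311.8]
105 [498.1 -45.4 105. ] [457.9 295.6]
115 [507.1 -40.9 115. ] [457.6 284.7]
150 [603.5 -59.5 150. ] [346.9 359.4]
155 [607.7 -57.1 155. ] [346.5 353.7]
160 [612.  -54.7 160. ] [346.1 348.1]
165 [616.2 -52.3 165. ] [345.7 342.4]
170 [620.4 -49.9 170. ] [345.3 336.7]
```

Request:
{"method": "apply_moves", "body": {"targets": [[3,-1,0,0,0,0,1],[4,-1,0,0,0,0,1],[0,0,0,0,0,0,1],[-20,0,0,0,0,0,1],[-20,0,0,0,0,0,1],[0,0,-45,0,0,0,1],[0,0,-45,0,0,0,0.5],[0,0,-30,0,0,0,0],[0,0,0,0,0,0,0]]}}

```text
time: 16.05
tool_pos: [523.9, -110.4, 223.7]
tcp_rot: [179.7, 0.0, 81.0]
ft_force: [0.5, -0.4, -1.1]
finger_gap: 54.2
grip_force: 0.0
```

Run:
```python
from m import *
np.set_printoptions(precision=1,suppress=True)
S2=lambda u,v:((u+.5)/5-.5+220,(v+.5)/5-.5+190)
im=optics.snapshot("scene")[:,:,::-1]; cv2.imwrite("pics/scene5.png",im);cv2.imwrite("pics/top5.png",optics.snapshot("top")[:,:,::-1])
s=sensors.sense();print(s["time"],s["tool_pos"],s["tcp_rot"])
a=cv2.resize(im[220:300,240:360],None,fx=5,fy=5,interpolation=cv2.INTER_CUBIC)
cv2.imwrite("pics/b5.png",a)
```

```text
16.15 [ 522.  -109.7  219.9] [-180.   -0.   81.]
```

View pics/b5.png

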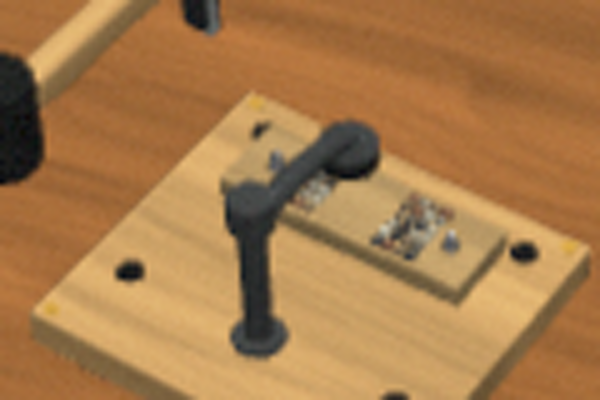

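Request:
{"method": "apply_moves", "body": {"targets": [[-39.8,-7.9,0,0,0,0,0],[-39.8,-7.9,0,0,0,0,0],[-39.8,-7.9,0,0,0,0,0],[-39.8,-7.9,0,0,0,0,0],[-39.8,-7.9,0,0,0,0,0],[0,0,0,0,0,0.1736,0],[0,0,0,0,0,0.1736,0],[0,0,0,0,0,0.1736,0],[0,0,0,0,0,0.1736,0],[0,0,20,0,0,0.1736,0],[0,0,20,0,0,0.1736,0],[0,0,20,0,0,0.1736,0],[0,0,20,0,0,0.1736,0],[0,0,20,0,0,0.1736,0],[0,0,20,0,0,0,0],[0,0,0,0,0,0,0],[0,0,0,0,0,0,0]], "force": 120}}

```text
time: 18.27
tool_pos: [452.0, -299.7, 100.1]
tcp_rot: [-180.0, 0.0, -8.4]
ft_force: [0.1, 0.8, -1.3]
finger_gap: 85.0
grip_force: 0.0
```

Over the handle; descend and grip.

Request:
{"method": "apply_moves", "body": {"targets": [[0,0,30,0,0,0,0],[0,0,30,0,0,0,0],[0,0,15,0,0,0,0],[0,0,6,0,0,0,0],[0,0,0,0,0,0,0.6],[0,0,0,0,0,0,1],[0,0,0,0,0,0,1],[0,0,0,0,0,0,1],[0,0,0,0,0,0,1],[0,0,0,0,0,0,1]], "force": 120}}

```text
time: 19.52
tool_pos: [452.8, -300.4, 20.4]
tcp_rot: [179.9, -0.1, -8.5]
ft_force: [-1.8, 0.0, 6.5]
finger_gap: 24.6
grip_force: 117.1
```

Request:
{"method": "apply_moves", "body": {"targets": [[0,0,-15,0,0,0,1],[0,0,-35,0,0,0,1],[0,0,-40,0,0,0,1],[0,0,-40,0,0,0,1],[0,0,-40,0,0,0,1],[0,0,-30,0,0,0,1],[8.9,-37.8,0,0,0,0,1],[8.9,-37.8,0,0,0,0,1],[8.9,-37.8,0,0,0,0,1],[8.9,-37.8,0,0,0,0,1],[8.9,-37.8,0,0,0,0,1],[8.9,-37.8,0,0,0,0,1],[8.8,-37.8,0,0,0,0,1],[0,0,0,0,0,0,1],[0,0,0,0,0,0,1]]}}

```text
time: 21.4
tool_pos: [552.2, -47.3, 219.2]
tcp_rot: [180.0, 0.1, -8.4]
ft_force: [-0.9, 0.2, -4.5]
finger_gap: 24.4
grip_force: 118.6
```

Run:
```python
from m import *
im=optics.snapshot("scene")[:,:,::-1]; t=optics.snapshot("top")[:,:,::-1]; cv2.imwrite("pics/scene6.png",im);cv2.imwrite("pics/top6.png",t)
s=sensors.sense();print(s["time"],s["tool_pos"],s["tcp_rot"],s["ft_force"])
a=cv2.resize(im[170:290,240:340],None,fx=4,fy=4,interpolation=cv2.INTER_CUBIC)
b=cv2.resize(t[140:260,270:370],None,fx=4,fy=4,interpolation=cv2.INTER_CUBIC)
cv2.imwrite("pics/b6.png",np.hstack([a,b]))
for p in [(614,-57,162),(614,-57,210)]: print((proj("scene",p)[0]-[240,170]+.5)*4-.5,(proj("top",p)[0]-[270,140]+.5)*4-.5)
```

```text
21.5 [552.26579242 -48.00050429 219.24565712] [ 1.79983252e+02  3.28157933e-02 -8.50424920e+00] [-0.0635653   0.54704196 -4.73965323]
[196.64528181 356.54029158] [212.44303236 179.90178121]
[193.38926594 311.99287638] [213.99746967 168.83531714]
```

View pics/b6.png

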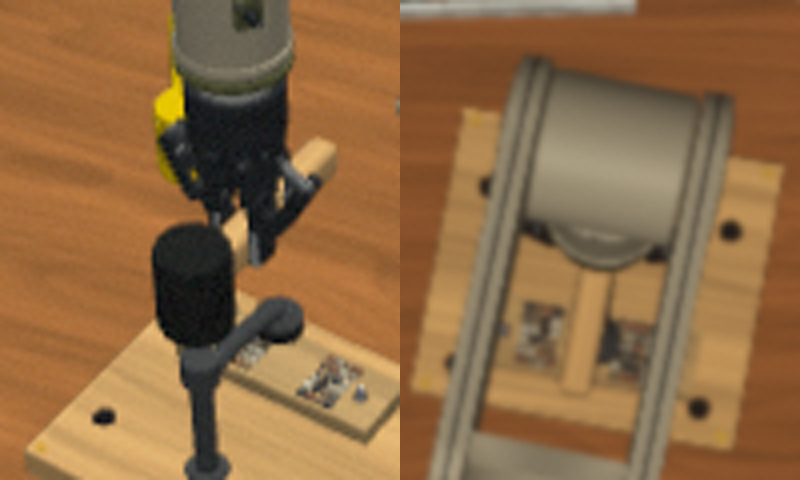

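Request:
{"method": "apply_moves", "body": {"targets": [[0,0,14,0,0,0,1],[0,0,15,0,0,0,1],[0,0,15,0,0,0,1],[0,0,15,0,0,0,1]]}}

```text
time: 22.0
tool_pos: [553.0, -47.4, 159.8]
tcp_rot: [180.0, -0.1, -8.5]
ft_force: [-0.7, -0.1, 2.6]
finger_gap: 24.6
grip_force: 119.6
```

Request:
{"method": "apply_moves", "body": {"targets": [[0,0,-15,0,0,0,1],[0,0,0,0,0,0,1]]}}

```text
time: 22.25
tool_pos: [553.8, -47.4, 177.3]
tcp_rot: [180.0, -0.2, -8.5]
ft_force: [-0.3, -0.6, -3.5]
finger_gap: 24.6
grip_force: 118.6
```

Request:
{"method": "apply_moves", "body": {"targets": [[0,0,15,0,0,0,1],[0,0,13,0,0,0,1]]}}

```text
time: 22.5
tool_pos: [553.3, -47.3, 146.9]
tcp_rot: [180.0, -0.1, -8.5]
ft_force: [0.5, 0.2, 1.1]
finger_gap: 24.3
grip_force: 119.4
```

Request:
{"method": "apply_moves", "body": {"targets": [[0,0,-10,0,0,0,1],[0,0,0,0,0,0,1]]}}

```text
time: 22.75
tool_pos: [553.1, -47.3, 158.1]
tcp_rot: [180.0, -0.0, -8.5]
ft_force: [0.5, -0.3, -3.9]
finger_gap: 24.4
grip_force: 120.1
```

Request:
{"method": "apply_moves", "body": {"targets": [[0,0,15,0,0,0,1],[0,0,0,0,0,0,1]]}}

```text
time: 23.0
tool_pos: [554.0, -47.5, 142.5]
tcp_rot: [180.0, -0.2, -8.5]
ft_force: [-0.2, 0.7, 1.2]
finger_gap: 24.2
grip_force: 120.8
```

Request:
{"method": "apply_moves", "body": {"targets": [[0,0,-10,0,0,0,1],[0,0,0,0,0,0,1]]}}

```text
time: 23.25
tool_pos: [552.8, -47.2, 152.7]
tcp_rot: [-180.0, -0.0, -8.5]
ft_force: [0.1, -0.1, -4.6]
finger_gap: 24.4
grip_force: 120.4
```

Request:
{"method": "apply_moves", "body": {"targets": [[0,0,13,0,0,0,1],[0,0,0,0,0,0,1]]}}

```text
time: 23.5
tool_pos: [553.9, -47.6, 139.5]
tcp_rot: [180.0, -0.2, -8.5]
ft_force: [-0.1, -1.2, 1.7]
finger_gap: 24.4
grip_force: 121.4
```

Request:
{"method": "apply_moves", "body": {"targets": [[0,0,-10,0,0,0,1],[0,0,0,0,0,0,1]]}}

```text
time: 23.75
tool_pos: [552.7, -47.2, 149.5]
tcp_rot: [-180.0, 0.0, -8.5]
ft_force: [-0.3, -0.3, -4.0]
finger_gap: 24.7
grip_force: 120.8
```

Request:
{"method": "apply_moves", "body": {"targets": [[0,0,13,0,0,0,1],[0,0,0,0,0,0,1]]}}

```text
time: 24.0
tool_pos: [554.0, -47.4, 136.6]
tcp_rot: [180.0, -0.2, -8.5]
ft_force: [0.8, -0.7, 2.2]
finger_gap: 24.6
grip_force: 121.9
```

Request:
{"method": "apply_moves", "body": {"targets": [[0,0,-10,0,0,0,1],[0,0,0,0,0,0,1]]}}

```text
time: 24.25
tool_pos: [552.7, -47.2, 146.4]
tcp_rot: [-180.0, 0.0, -8.5]
ft_force: [0.7, -0.9, -4.5]
finger_gap: 24.4
grip_force: 121.2
```

Request:
{"method": "apply_moves", "body": {"targets": [[0,0,13,0,0,0,1],[0,0,0,0,0,0,1]]}}

```text
time: 24.5
tool_pos: [553.9, -47.4, 133.7]
tcp_rot: [-180.0, -0.2, -8.5]
ft_force: [0.5, -0.2, 2.5]
finger_gap: 24.4
grip_force: 122.4
```

Request:
{"method": "apply_moves", "body": {"targets": [[0,0,-10,0,0,0,1],[0,0,0,0,0,0,1]]}}

```text
time: 24.75
tool_pos: [552.8, -47.2, 143.4]
tcp_rot: [-180.0, -0.0, -8.5]
ft_force: [-0.7, 0.6, -4.3]
finger_gap: 24.3
grip_force: 121.7
```

Run:
```python
from m import *
im=optics.snapshot("scene")[:,:,::-1]; cv2.imwrite("pics/scene7.png",im)
ims={k:cv2.imread(f"pics/scene{k}.png") for k in(5,6,7)}
def up(a): return cv2.resize(a,None,fx=8,fy=8,interpolation=cv2.INTER_CUBIC)
# pad patch, then shaft-side bar patch
for nm,(u0,v0,u1,v1) in dict(pad=(303,240,320,256)).items():
    T0=up(ims[6][v0:v1,u0:u1])
    for k in(5,7):
        a,b,c,d=u0-8,v0-8,u1+8,v1+22
        R=cv2.matchTemplate(up(ims[k][b:d,a:c]),T0,cv2.TM_CCOEFF_NORMED);_,m,_,l=cv2.minMaxLoc(R)
        print(nm,k,m,l[0]/8-8,l[1]/8-8)
# dark profile down pad column, then mallet
for k in(6,7):
    g=ims[k].max(2); print(k,g[236:275,311].tolist()); print([ (v,np.where(g[v,255:335]<75)[0][[0,-1]]+255) for v in range(215,285,4) if (g[v,255:335]<75).any()])
S=lambda z:proj("scene",[495.5,-38,z])[0]
print(S(100),S(60),S(48)); 
for z in (90,110,130,170):print(z,proj("scene",[614,-57,z])[0])
```

```text
pad 5 0.9956443905830383 0.0 -0.125
pad 7 0.7037732005119324 0.125 8.25
6 [180, 184, 179, 174, 179, 181, 180, 176, 118, 69, 68, 63, 65, 70, 68, 65, 53, 38, 27, 35, 170, 203, 204, 201, 199, 198, 198, 194, 197, 196, 187, 195, 171, 123, 108, 128, 187, 206, 211]
[(215, array([285, 319])), (219, array([287, 317])), (223, array([292, 314])), (227, array([282, 310])), (231, array([279, 308])), (235, array([278, 305])), (239, array([278, 297])), (243, array([279, 297])), (247, array([279, 314])), (251, array([280, 315])), (255, array([284, 311])), (259, array([285, 298])), (263, array([285, 294])), (267, array([287, 319])), (271, array([288, 321])), (275, array([264, 292])), (279, array([289, 293])), (283, array([289, 293]))]
7 [118, 114, 114, 96, 56, 30, 24, 32, 28, 38, 99, 163, 204, 211, 214, 218, 199, 126, 72, 66, 66, 61, 63, 66, 67, 63, 43, 38, 169, 194, 191, 200, 171, 128, 109, 127, 186, 208, 211]
[(215, array([287, 311])), (219, array([285, 311])), (223, array([281, 311])), (227, array([283, 311])), (231, array([285, 310])), (235, array([287, 319])), (239, array([292, 316])), (243, array([293, 313])), (247, array([281, 309])), (251, array([280, 307])), (255, array([280, 313])), (259, array([280, 315])), (263, array([280, 311])), (267, array([281, 319])), (271, array([284, 321])), (275, array([264, 294])), (279, array([289, 293])), (283, array([289, 293]))]
[311.21514378 249.81228   ] [311.48849953 258.33696973] [311.56889836 260.84423388]
90 [289.94887001 274.66557833]
110 [289.63269301 270.33977994]
130 [289.31138846 265.94382862]
170 [288.65288956 256.9345285 ]
```

Run:
```python
from m import *
C=np.array([496,-41.])
for z in (95,90,85,80,50,48,46):
    a=np.linspace(0,2*np.pi,90);p=np.c_[C[0]+21*np.cos(a),C[1]+21*np.sin(a),np.full(90,z)]
    q=proj("scene",p); s=q[np.argsort(abs(q[:,0]-311))[:8]]; print(z,s[:,1].max())
```

```text
95 255.30339324338044
90 256.3794369517205
85 257.45133238944544
80 258.5191034984868
50 264.8404370488931
48 265.256733580476
46 265.67239767260014
```

Request:
{"method": "apply_moves", "body": {"targets": [[0,0,13,0,0,0,1],[0,0,0,0,0,0,1]]}}

```text
time: 25.05
tool_pos: [553.6, -47.4, 130.4]
tcp_rot: [180.0, -0.1, -8.5]
ft_force: [-0.0, -0.9, 2.5]
finger_gap: 24.3
grip_force: 123.0
```

Request:
{"method": "apply_moves", "body": {"targets": [[0,0,-10,0,0,0,1],[0,0,0,0,0,0,1]]}}

```text
time: 25.3
tool_pos: [552.9, -47.3, 140.6]
tcp_rot: [180.0, -0.0, -8.5]
ft_force: [-0.2, -0.0, -2.8]
finger_gap: 24.9
grip_force: 122.3
```

```bash
cat > pad.py <<'E'
from m import *
im=optics.snapshot("scene")[:,:,::-1].copy(); g6=cv2.imread("pics/scene6.png").max(2).astype(float)
def edges(g):  # sub-pixel top and bottom edge of the pad over columns 308..313
    o=[]
    for u in range(308,314):
        c=g[:,u].astype(float); d=np.where(c<100)[0]
        lo=[v for v in range(245,272) if c[v]<100 and c[v+1]>=100]
        v=lo[-1] if lo else 0; o.append(round(v+(110-c[v])/(c[v+1]-c[v]),2))
    return o
print(edges(g6),edges(im.max(2)))
E
python3 pad.py
```

```text
[np.float64(255.58), np.float64(255.62), np.float64(255.59), np.float64(255.56), np.float64(255.25), np.float64(255.15)] [np.float64(263.64), np.float64(263.79), np.float64(263.57), np.float64(263.54), np.float64(263.21), np.float64(263.06)]
```

Request:
{"method": "apply_moves", "body": {"targets": [[0,0,15,0,0,0,1]]}}

```text
time: 25.48
tool_pos: [554.0, -47.5, 126.5]
tcp_rot: [180.0, -0.2, -8.5]
ft_force: [-10.2, 0.4, 16.5]
finger_gap: 24.4
grip_force: 125.8
```

Request:
{"method": "apply_moves", "body": {"targets": [[0,0,-20,0,0,0,1],[0,0,0,0,0,0,1],[0,0,0,0,0,0,1]]}}

```text
time: 25.85
tool_pos: [553.0, -47.3, 145.6]
tcp_rot: [180.0, -0.0, -8.5]
ft_force: [-1.0, -0.6, -5.0]
finger_gap: 24.5
grip_force: 123.7
```

```bash
cat >> pad.py <<'E'
cv2.imwrite("pics/last.png",im); s=sensors.sense(); p=s["tool_pos"]; print(s["time"],p,s["ft_force"])
# handle end: pale mask, seen vs projected for an untilted handle
for f,q in(("scene6",np.array([552.2,-47.6,219.2])),("last",p)):
    x=np.array([np.cos(np.radians(-8.5)),np.sin(np.radians(-8.5)),0]); y=np.array([-x[1],x[0],0])
    g=q+[0,0,19]
    e=np.array([g-117*x+sy*13*y+[0,0,sz*16] for sy in(-1,1) for sz in(-1,1)]); print(f,"end expected",np.round(proj("scene",e),1).tolist())
    I=cv2.imread(f"pics/{f}.png");h=cv2.cvtColor(I,cv2.COLOR_BGR2HSV)
    c=proj("scene",g-117*x)[0].astype(int); w=h[c[1]-14:c[1]+15,c[0]-14:c[0]+15]
    m=cv2.inRange(w,(14,50,110),(28,158,255))
    print(c-14); print("\n".join("".join("#" if v else "." for v in r_) for r_ in m))
E
python3 pad.py
```

```text
[np.float64(255.58), np.float64(255.62), np.float64(255.59), np.float64(255.56), np.float64(255.25), np.float64(255.15)] [np.float64(263.61), np.float64(263.64), np.float64(263.56), np.float64(263.55), np.float64(263.25), np.float64(263.05)]
25.9 [552.7076547  -47.23212623 145.21529337] [ 0.69976335 -0.24447873 -4.73764093]
scene6 end expected [[316.9, 209.9], [316.8, 202.2], [323.8, 212.8], [323.7, 205.0]]
[306 193]
.............................
.............................
.............................
......#......................
......#......................
.............................
......#......................
.............................
.............................
.............................
.............................
...........####..............
..........#######............
.........#########...........
........##########...........
......#############..........
.......############..........
......#############..........
.......############..........
.......###########...........
........##########...........
..........#....##............
....#..........#...
[... 453 characters left out ...]
..........
.............................
.............................
.............................
.............................
.............................
.............................
.............................
.............................
.............................
......#......................
...........####..............
..........#######............
.......###########...........
.......###########...........
........##########...........
........##########...........
.........#########...........
....#..........###...........
....##.........###...........
....##.........##............
....#.........##.............
....#........##..............
....#.......##...............
```

Request:
{"method": "apply_moves", "body": {"targets": [[0,0,-25,0,0,0,1],[0,0,-35,0,0,0,1],[0,0,-30,0,0,0,1],[-8.9,37.8,0,0,0,0,1],[-8.9,37.8,0,0,0,0,1],[-8.9,37.8,0,0,0,0,1],[-8.9,37.8,0,0,0,0,1],[-8.9,37.8,0,0,0,0,1],[-8.9,37.8,0,0,0,0,1],[-8.8,37.8,0,0,0,0,1],[0,0,40,0,0,0,1],[0,0,40,0,0,0,1],[0,0,40,0,0,0,1],[0,0,40,0,0,0,1],[0,0,0,0,-0.1,0,1],[0,0,0,0,-0.1,0,1],[0,0,0,0,0,0,1],[0,0,0,0,0,0,1]]}}

```text
time: 28.15
tool_pos: [452.3, -299.7, 74.9]
tcp_rot: [-180.0, 11.4, -8.4]
ft_force: [-1.1, 1.2, -4.4]
finger_gap: 24.5
grip_force: 123.7
```

Request:
{"method": "apply_moves", "body": {"targets": [[5,0,24.5,0,0,0,1],[4,0,19.6,0,0,0,1],[1,0,5,0,0,0,1],[0,0,0,0,0,0,1]]}}

```text
time: 28.65
tool_pos: [452.0, -299.7, 25.1]
tcp_rot: [-180.0, 11.5, -8.5]
ft_force: [0.0, -0.0, -4.1]
finger_gap: 24.3
grip_force: 123.8
```

Request:
{"method": "apply_moves", "body": {"targets": [[0.4,0,2,0,0,0,1],[0,0,0,0,0,0,1]]}}

```text
time: 28.9
tool_pos: [452.8, -300.1, 23.8]
tcp_rot: [180.0, 11.4, -8.5]
ft_force: [-0.4, 0.5, -3.3]
finger_gap: 24.2
grip_force: 123.8
```

Request:
{"method": "apply_moves", "body": {"targets": [[0.4,0,2,0,0,0,1],[0,0,0,0,0,0,1]]}}

```text
time: 29.15
tool_pos: [452.7, -300.2, 21.9]
tcp_rot: [180.0, 11.4, -8.5]
ft_force: [-1.4, 0.9, 2.1]
finger_gap: 24.5
grip_force: 124.8
```

Request:
{"method": "apply_moves", "body": {"targets": [[0,0,0,0,0,0,0.6],[0,0,0,0,0,0,0.3],[0,0,0,0,0,0,0],[0,0,0,0,0,0,0],[0,0,0,0,0,0,0],[0,0,-20,0,0,0,0],[0,0,-40,0,0,0,0],[0,0,-40,0,0,0,0],[-30,0,-50,0,0,0,0],[-50,0,0,0,0,0,0],[-50,0,0,0,0,0,0],[0,0,0,0,0,0,0],[0,0,0,0,0,0,0]]}}

```text
time: 30.78
tool_pos: [356.5, -285.9, 195.4]
tcp_rot: [179.9, 11.3, -8.5]
ft_force: [-0.0, -0.4, 0.5]
finger_gap: 85.4
grip_force: 0.0
```

Run:
```python
from m import *
np.set_printoptions(precision=1,suppress=True)
t=optics.snapshot("top")[:,:,::-1].copy();im=optics.snapshot("scene")[:,:,::-1].copy();cv2.imwrite("pics/tend.png",t);cv2.imwrite("pics/send.png",im)
s=sensors.sense();print(s["time"],s["tool_pos"],s["ft_force"])
for f in("top0","tend"):
    h=cv2.imread(f"pics/{f}.png"); m=cv2.inRange(h[195:300,365:430].max(2),0,50) 
    n,l,st,c=cv2.connectedComponentsWithStats(m.astype(np.uint8)); k=1+st[1:,4].argmax(); print(f,st[k],c[k]+[365,195])
a=cv2.imread("pics/scene0.png")
for I in(a,im):
    m=cv2.inRange(I[220:270,220:258].max(2),0,60);n,l,st,c=cv2.connectedComponentsWithStats(m);k=1+st[1:,4].argmax();print(st[k],c[k])
# pad bottom edge, and pins / strip unchanged vs scene5
g=im.max(2).astype(float);b5=cv2.imread("pics/scene5.png")
print([round(v+(110-g[v,u])/(g[v+1,u]-g[v,u]),2) for u in(309,310,311) for v in range(255,270) if g[v,u]<100<=g[v+1,u]])
for u0,v0,u1,v1 in((322,262,342,282),):
    P=cv2.resize(b5[v0:v1,u0:u1],None,fx=8,fy=8,interpolation=2);Q=cv2.resize(im[v0-3:v1+3,u0-3:u1+3],None,fx=8,fy=8,interpolation=2)
    _,m,_,l=cv2.minMaxLoc(cv2.matchTemplate(Q,P,5));print("strip shift px",m,l[0]/8-3,l[1]/8-3)
for z in(96,55,52,48): print(z,proj("scene",[496,-41,z])[0])
```

```text
30.875 [ 356.7 -285.8  194.6] [ 0.4 -0.8 -0.4]
top0 [ 22  19  19  17 245] [396.3 222. ]
tend [ 12  59  31  16 157] [390.3 262. ]
[ 10  11  18  26 382] [18.8 23.3]
[ 10  12  18  26 386] [18.6 24.1]
[np.float64(263.63), np.float64(263.6), np.float64(263.56)]
strip shift px 0.9952026605606079 0.0 0.0
96 [310.3 250.5]
55 [310.6 259.2]
52 [310.7 259.8]
48 [310.7 260.7]
```

```bash
python3 -c "
from bench import r
print(r.hand_in())"
```

```text
the job is handed in; nothing more can be done
None
```

I handed the job in at about 31 s; no verdict came back, and I judged the grip indirectly: the last blow read about 21 N over the mallet's weight and the pad didn't move, the strip sits over both pins, and the mallet, which had turned about 12° in the fingers, stands on the table again.

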